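# Seat a light-sensor head in the dark box of a calibrator by feel

## Robot

A 6-joint arm with a two-finger parallel gripper is mounted at the origin on the work surface. World frame = base frame: x ahead of the robot, y to its left, z up, the work surface at z = 0. Lengths are in m, angles in degrees, forces in N, time in s.
With the tool pointing down it reaches from about 0.325 to 0.775 m from the base axis. Payload 5.5 kg.
Tool frame: the origin (TCP) lies on the centre line of the jaws, within the pads' length; the fingertips stand ahead of it and the grasp point (between the pads) lies 5 mm behind it (bot.finger_overhang is the z of the fingertips in the tool frame, in m); z points along the fingers, y is the line along which they close (so a half turn about z gives the same grasp; the last joint's range is limited). The gripper opens to 85 mm and grips with 20 to 120 N. Pads are 22 mm wide; open, the fingers measure 114 mm over their backs; the gripper's body (76 mm by 85 mm) begins 54 mm behind the grasp point. The pads swing forward as they close: fully open they stand 13 mm farther back than shut.
Start: joints at [-68.795, 5.22, 70.514, -0, 104.267, -3.249], TCP at [0.248, -0.546, 0.245] pointing down, gripper open.
Joint ranges: [-164.24, 164.24], [-49.07, 125.15], [9.68, 141.18], [-86.29, 266.29], [3.28, 154.24], [-151.56, 151.56]. Speed limits (degrees/s): [147.25, 147.25, 172.46, 180, 180, 180].

## Interface

Orientations are given as a 3x3 rotation matrix whose columns are the frame's x, y, z axes.
In Python, from bench import bot, optics, spotter gives the robot as it stands. Calls block until the motion is done:
- bot.reach(position, orientation): joint-space move of the TCP to a pose.
- bot.line_to(position, orientation=None, velocity=0.15): straight line of the TCP; orientation=None keeps the orientation; velocity is the mean speed in m/s.
- bot.set_joints(angles): joint-space move.
- bot.gripper_to(opening, f_grip=None): finger opening in m; f_grip is the grip in N (None keeps the last); returns when the fingers have stopped.
- bot.sleep(seconds).
- bot.solve_ik(position, orientation): joint angles nearest the present ones, or None.
- bot.get_obs(): the state.
- optics.grab_frame(name): name is "scene" or "side" or "wrist"; returns a dict with "img" (420x560x3 uint8, blue, green, red), "z_map" (420x560 float32, m along the optical axis (not along the pixel's ray), 0 where there is no reading), "vfov" (degrees; the focal length in pixels is half the picture's height over the tangent of half this angle, whatever the lens; pixels are square), "cx", "cy" (the principal point, pixels), "extrinsics" (4x4, takes a point from world to camera coordinates). Camera axes: x right, y up, looking along -z (the intrinsics and any distortion apply to the point x, -y, -z); pixel columns grow to the right and rows downward; lengths in m; the calibration is good to about 2 mm. The wrist camera is an equidistant fisheye: a pixel r from the principal point sees the ray r / f radians off the axis. A picture is of the moment at which its call begins.
A pose or a line that the arm cannot do raises bot.IKError and nothing moves.
- bot.job_done(): hands the job in; it is judged then, once.
Trained networks look in the newest picture that a camera, given by its name, has taken for a name from the list of things; names that differ only in an ending like _2 or _b are one class to them, and where a whole thing is asked for, a point or a joint stands for the part that bears it (a point fixed in the world has none). Each returns a list of dicts, best first, with "confidence" (0 to 1); they miss things now and then, are a little off and sometimes report something else, mostly with a low value. They report only what shows in the picture. A call takes as long as a camera call. They do not tell look-alikes from the thing itself.
- spotter.recognise(camera, target): "centre" ([column, row] in pixels, amid what is visible of it).
The state is a dict: "t": time; "joints": joint angles; "joint_velocities": joint speeds; "tau": joint torques, N m; "ee_pos": TCP position; "eef_rot": TCP orientation; "wrist_force": force on the tool from outside, world axes, zero at the start; "ft_torque": the same for the moment, N m; "width": finger opening in m; "finger_force": force on a finger pad.
Only numpy, scipy, OpenCV 4.12 (cv2) and the standard library are available. Lean on these libraries where they do the work, as an engineer would, in place of code of your own. Each camera call takes 0.05 s, during which the arm holds its last target. There are 200 camera calls.

## Task

Put the light-sensor head from the mat into the dark box and, sliding it lightly over the black seat plate, find the hidden seat and let the head drop fully home in it, upright, then let go and take the hand away. Do not force it, and leave the other things on the bench where they are.

Things in the scene. Friction and masses are not known exactly. Their poses are not given: they have to be found in the camera images.
- box: Dark box of a light-meter calibrator, fixed: white hood on a plinth 230 x 290 mm, matt black inside, grey finned lamp house on the roof (top at z 275). Origin on the bench under the middle of the chamber. Its open front faces its own -x (towards the robot, turned by its yaw), y across the opening, z up. Inside: side walls at y +-115 mm, back wall at x +92, roof underside at z 209.
- box_mid (a point): Point on top of the level black seat plate (the chamber floor, 34 mm above the bench) at mid-travel of its centring slide; axes as the box. The seat, a plain round recess 54 mm wide and 7 mm deep in the plate, cannot be seen: the plate was clamped with the seat's middle anywhere within +-13 mm of this point in x and +-13 in y. It is found by sliding the head on the plate; the plate does not move.
- roof_edge (a point): Middle of the lower front edge of the roof: 43 mm in front (-x) of box_mid and 175 mm above the seat plate. The roof covers all behind it (a round light port at x +12 mm, 68 mm wide, hangs 6 mm lower), so that over the seat plate the tool must lean back 35 to 45 degrees from vertical, out of the opening.
- sill (a point): Middle of the top of the grey sill across the front, 40 mm above the bench, 6 mm above the seat plate; it covers x -105 to -77 mm of the box. The white slide covers at its two ends and along the side walls (y 115 to 145 mm either side) have their top 44 mm above the bench.
- head_mid (a point): Light-sensor head: cordless aluminium puck, black band near its foot, white diffuser on top; 50 mm diameter, 48 mm high (plain cylinder to 44, chamfered foot), 0.15 to 0.31 kg. Point on its axis, 24 mm above its foot; z is its axis. It starts upright on the mat. On the seat plate this point is 58 mm above the bench, in the seat 51. Grip it some 30 mm above its foot, so that the fingertips clear the plate.
- mat: Blue-green rubber bench mat, 210 x 190 x 3 mm, fixed; origin at the centre of its underside. The head, the ring gauge and the dust cap stand on it, in places that change, at least 105 mm apart.
- ring_gauge: Bystander: steel ring, 54 mm diameter, 20 mm high, on the mat; origin at the centre of its underside.
- dust_cap: Bystander: black plastic cap, 56 mm diameter, 22 mm high, on the mat; origin at the centre of its underside.
- caliper: Bystander: steel and black caliper lying flat at the right, 235 mm long, 11 mm high; origin under the middle of its beam.
- cleaner: Bystander: white bottle with a blue cap, 50 mm diameter, 120 mm high, beside the dark box at its left; origin at the centre of its underside.
- driver: Bystander: blue screwdriver, 170 mm long, lying flat on the bench in front of the dark box, under 35 mm high; origin under the tool.
- head: The same light-sensor head as a body; origin at the centre of its foot.
Mind the look-alikes: they are no part of the job. Of the things that look like the head, the larger one is meant.

How it is judged (in metres and radians):
At the end, for the whole second after the job is handed in: The head stands upright (within 3.4 degrees) and at rest at the bottom of the seat in the dark box, its foot at least 4.5 mm below the surface of the seat plate (the seat is 7 mm deep) and its axis within 25 mm of the mid-travel point, released (z of head_mid in the frame of box between 0.047 and 0.0535 m and horizontal distance between head_mid and box_mid below 0.025 m and angle between head_mid's own z axis and vertical below 0.06 rad and linear speed of head below 0.02 m/s); the robot touches nothing.
It fails at once if the head is forced: pushed against the dark box (seat plate, walls) with more than 80 N (contact force between head and box above 80 N).
It fails at once if a bystander (ring gauge, dust cap, caliper, cleaner bottle, screwdriver) is shifted by more than 25 mm (distance of any of ring_gauge, dust_cap, caliper, cleaner, driver from where it was at the start of the episode above 0.025 m).
It also fails if it takes over 72 s, if anything falls off the work surface, if the arm or the gripper's body presses on something with over 40 N, if the wrist force passes 120 N, or if a joint passes its speed limit or range.

## Working session

There is one attempt and no reset: what is moved stays moved. The work goes in short steps, each a Python script; the robot and the scene stay as the last script left them, time stands still between calls to the robot, and variables do not carry over. Pictures are saved under pics/ and viewed, at most 10 in all, crops included, and the job is handed in when it is done.

```bash
mkdir -p pics; ls; cat > h.py <<'E'
import numpy as np, cv2
from bench import bot, optics, spotter
def world(f,c,r,z=None):
    """world point of pixel (pinhole cams) from depth"""
    H=f["img"].shape[0]; fl=H/2/np.tan(np.radians(f["vfov"]/2))
    d=z if z else float(f["z_map"][int(round(r)),int(round(c))])
    p=np.array([(c-f["cx"])/fl*d,-(r-f["cy"])/fl*d,-d,1])
    return (np.linalg.inv(f["extrinsics"])@p)[:3]
def cloud(f):
    H,W=f["z_map"].shape; fl=H/2/np.tan(np.radians(f["vfov"]/2))
    c,r=np.meshgrid(np.arange(W),np.arange(H)); d=f["z_map"]
    P=np.stack([(c-f["cx"])/fl*d,-(r-f["cy"])/fl*d,-d,np.ones_like(d)],-1)
    return (P@np.linalg.inv(f["extrinsics"]).T)[...,:3]
E
python3 - <<'E'
from h import *
out=[]
for n in("scene","side"):
    f=optics.grab_frame(n); out.append(f["img"])
    cv2.imwrite(f"pics/{n}0.png",f["img"])
    print(n,{k:f[k] for k in f if k not in("img","z_map")})
    for t in("head","box","box_mid","roof_edge","sill","mat","ring_gauge","dust_cap","cleaner","driver","caliper"):
        for d in spotter.recognise(n,t)[:4]:
            c,r=d["centre"]; print(t,np.round([c,r,d["confidence"]],2),world(f,c,r).round(3))
o=bot.get_obs();print(o["t"],o["wrist_force"],bot.finger_overhang)
E
```

```text
pics
scene {'vfov': 52.896520474151416, 'cx': 278.2678646475663, 'cy': 210.1484300775617, 'extrinsics': array([[-0.91077764,  0.41265824, -0.01404545,  0.45583307],
       [-0.35524501, -0.76581641,  0.53602818,  0.05108541],
       [ 0.21044021,  0.49319206,  0.84408324, -1.23261506],
       [ 0.        ,  0.        ,  0.        ,  1.        ]])}
head [266.7  193.     0.71] [ 0.458 -0.17   0.054]
head [298.3  170.3    0.44] [ 0.336 -0.219  0.033]
head [242.5  195.6    0.36] [ 0.514 -0.223  0.006]
box [246.3  313.3    0.62] [0.65  0.193 0.252]
box [268.2  194.     0.35] [ 0.454 -0.168  0.049]
box_mid [245.3  312.6    0.76] [0.651 0.192 0.255]
box_mid [2.679e+02 1.936e+02 2.100e-01] [ 0.455 -0.17   0.05 ]
roof_edge [246.9  316.1    0.59] [0.65  0.196 0.244]
roof_edge [223.9  133.8    0.25] [ 0.479 -0.47   0.008]
sill [222.3  134.2    0.65] [ 0.485 -0.466  0.013]
sill [262.9  195.4    0.59] [ 0.47  -0.168  0.053]
sill [247.6  311.5    0.58] [0.646 0.191 0.253]
mat [242.   197.1    0.93] [ 0.516 -0.221  0.002]
ring_gauge [241.6  175.6    0.69] [ 0.494 -0.275  0.028]
dust_cap [222.1  204
[... 596 characters left out ...]
 0.        ,  0.        ,  1.        ]])}
head [355.3  213.7    0.48] [ 0.336 -0.219  0.02 ]
box [201.9  260.3    0.74] [0.6   0.259 0.193]
box_mid [203.5  259.3    0.87] [0.596 0.258 0.195]
roof_edge [201.8 259.8   0.8] [0.6   0.258 0.194]
sill [203.7  259.8    0.81] [0.597 0.257 0.193]
mat [286.7  213.4    0.57] [ 0.531 -0.213  0.003]
ring_gauge [306.   196.4    0.62] [ 0.491 -0.31   0.007]
dust_cap [274.5  207.3    0.68] [ 0.565 -0.209  0.023]
cleaner [221.6  343.4    0.74] [0.541 0.353 0.076]
driver [294.7  292.2    0.76] [0.443 0.132 0.024]
driver [202.1  260.4    0.28] [0.599 0.259 0.193]
caliper [322.2 169.3   0.6] [ 0.466 -0.482  0.01 ]
1.2 [-0.42604855  0.33816892 -0.99811583] 0.014
```

```bash
python3 - <<'E'
import cv2,numpy as np
a=cv2.imread("pics/scene0.png");b=cv2.imread("pics/side0.png")
cv2.imwrite("pics/both.png",cv2.resize(np.vstack([a,b]),(800,600)) if 0 else np.hstack([a[100:400,150:400],b[100:400,100:400]]))
cv2.imwrite("pics/crop.png",cv2.resize(a[140:235,190:330],None,fx=5,fy=5,interpolation=cv2.INTER_CUBIC))
E
```

```text
(no output)
```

View pics/both.png

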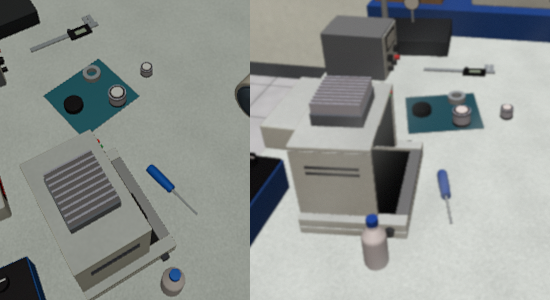

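View pics/crop.png

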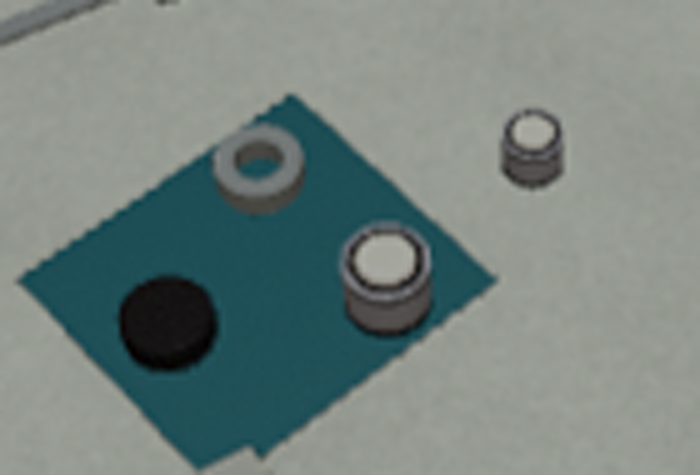

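Two things look like the head. The larger is on the mat at scene (267,193); the smaller is off the mat at (297,170). The larger one on the mat is meant, and the crop shows its black-rimmed white diffuser and its greater size. Ring gauge is at (242,174) and dust cap at (223,204). Next I'll fit the box and head geometry from depth.

```bash
python3 - <<'E'
from h import *
for n in("scene","side"):
    f=optics.grab_frame(n);P=cloud(f);v=f["z_map"]>0
    Q=P[v]; m=(Q[:,0]>.38)&(Q[:,0]<.95)&(Q[:,1]>-.02)&(Q[:,1]<.42)&(Q[:,2]>.02)
    B=Q[m]; h,e=np.histogram(B[:,2],np.arange(.02,.3,.004)); print(n,[(round(a,3),int(k)) for a,k in zip(e,h) if k>150])
    for lo,hi in((.035,.050),(.205,.235),(.26,.285)):
        S=B[(B[:,2]>lo)&(B[:,2]<hi)]
        if len(S)<20: continue
        print(lo,len(S),"zmed",np.median(S[:,2]).round(4),cv2.minAreaRect((S[:,:2]*1000).astype(np.float32)))
    np.save(f"pics/{n}_box.npy",B)
    H=Q[(np.hypot(Q[:,0]-.46,Q[:,1]+.175)<.045)&(Q[:,2]>.046)&(Q[:,2]<.06)]
    T=H[H[:,2]>np.median(H[:,2])-.003]
    print("head top",len(T),np.median(T[:,2]),cv2.minEnclosingCircle((T[:,:2]*1000).astype(np.float32)),T.mean(0))
E
```

```text
scene [(np.float64(0.02), 205), (np.float64(0.024), 204), (np.float64(0.032), 180), (np.float64(0.036), 467), (np.float64(0.04), 1165), (np.float64(0.044), 766), (np.float64(0.072), 153), (np.float64(0.076), 583), (np.float64(0.08), 716), (np.float64(0.088), 221), (np.float64(0.092), 1190), (np.float64(0.096), 1766), (np.float64(0.112), 488), (np.float64(0.116), 178), (np.float64(0.216), 944), (np.float64(0.22), 5412), (np.float64(0.224), 340), (np.float64(0.248), 265), (np.float64(0.252), 322), (np.float64(0.256), 380), (np.float64(0.26), 414), (np.float64(0.264), 409), (np.float64(0.268), 410), (np.float64(0.272), 910), (np.float64(0.276), 457)]
0.035 2526 zmed 0.0426 ((721.4277954101562, 169.82371520996094), (442.5740966796875, 374.85028076171875), 0.4025338888168335)
0.205 6836 zmed 0.2216 ((657.2923583984375, 136.2261962890625), (171.85804748535156, 257.5779113769531), 6.037079811096191)
0.26 2600 zmed 0.2726 ((658.0633544921875, 136.86968994140625), (104.36022186279297, 113.65811920166016), 6.054242134094238)
head top 176 0.05037572519079703 ((455.68292236328125, -176.545043945
[... 883 characters left out ...]
4(0.212), 160), (np.float64(0.216), 288), (np.float64(0.22), 2505), (np.float64(0.224), 183), (np.float64(0.248), 204), (np.float64(0.268), 373), (np.float64(0.272), 863), (np.float64(0.276), 325)]
0.035 3950 zmed 0.0412 ((710.0086059570312, 201.52822875976562), (417.9095458984375, 406.0290832519531), 7.582203388214111)
0.205 3540 zmed 0.2218 ((656.8052978515625, 139.122802734375), (171.4776153564453, 257.5481872558594), 6.13285493850708)
0.26 1778 zmed 0.2737 ((658.4892578125, 137.08502197265625), (106.19756317138672, 119.98902893066406), 5.9313273429870605)
head top 137 0.05061799785246013 ((455.29022216796875, -175.37950134277344), 27.224754333496094) [ 0.45424885 -0.17309101  0.05063227]
```

```bash
python3 - <<'E'
import numpy as np
a=np.radians(6.05);R=np.array([[np.cos(a),-np.sin(a)],[np.sin(a),np.cos(a)]])
for n in("scene","side"):
    B=np.load(f"pics/{n}_box.npy").copy(); q=(B[:,:2]-[.657,.137])@R; z=B[:,2]
    q*=1000
    r=q[(z>.214)&(z<.228)]
    print(n,"roof x edge by y:",[np.round(np.percentile(r[abs(r[:,1]-y)<12,0],[1,99]),0) for y in(-100,-60,0,60,100)])
    print(" roof y edge by x:",[np.round(np.percentile(r[abs(r[:,0]-x)<8,1],[1,99]),0) for x in(-70,-40,0,40,70)])
    l=(z>.268)&(z<.282);print(" lamp",np.percentile(q[l],[1,99],axis=0).round(0))
    s=(z>.036)&(z<.048)&(abs(q[:,0])<200)&(abs(q[:,1])<155)
    print(" sill front x by y:",[np.round(np.percentile(q[s&(abs(q[:,1]-y)<10),0],[2,50]),0) for y in(-135,-90,-50,0,50,90,135) if (s&(abs(q[:,1]-y)<10)).sum()>5])
    k=s&(q[:,0]<-70);h,e=np.histogram(q[k,0],np.arange(-180,-60,4));print(" hist",list(zip(e[:-1],h)))
    print(" sill y range",np.percentile(q[k,1],[1,99]))
    b=z[k&(abs(q[:,1])<100)];print(" z",np.percentile(b,[10,50,90]))
    np.set_printoptions(suppress=True)
    fl=(z>.028)&(z<.0375)&(abs(q[:,0])<100)&(abs(q[:,1])<110); print(" floor",fl.sum(), q[fl].min(0) if fl.any() else '',q[fl].max(0) if fl.any() else '')
E
```

```text
scene roof x edge by y: [array([-82.,  84.]), array([-81.,  86.]), array([-81.,  86.]), array([-84.,  85.]), array([-83.,  84.])]
 roof y edge by x: [array([-125.,  127.]), array([-125.,  127.]), array([-126.,  127.]), array([-125.,  127.]), array([-124.,  126.])]
 lamp [[-50. -56.]
 [ 52.  56.]]
 sill front x by y: [array([-143., -121.]), array([-143., -129.]), array([-143., -129.]), array([-143., -132.]), array([-143., -131.]), array([-143., -128.]), array([-138.,  -24.])]
 hist [(np.int64(-180), np.int64(0)), (np.int64(-176), np.int64(0)), (np.int64(-172), np.int64(0)), (np.int64(-168), np.int64(0)), (np.int64(-164), np.int64(0)), (np.int64(-160), np.int64(0)), (np.int64(-156), np.int64(0)), (np.int64(-152), np.int64(0)), (np.int64(-148), np.int64(4)), (np.int64(-144), np.int64(162)), (np.int64(-140), np.int64(181)), (np.int64(-136), np.int64(184)), (np.int64(-132), np.int64(189)), (np.int64(-128), np.int64(190)), (np.int64(-124), np.int64(182)), (np.int64(-120), np.int64(141)), (np.int64(-116), np.int64(48)), (np.int64(-112), np.int64(33)), (np.int64(-108), np.int64(33)), (np.int
[... 1299 characters left out ...]
64(156)), (np.int64(-132), np.int64(152)), (np.int64(-128), np.int64(161)), (np.int64(-124), np.int64(144)), (np.int64(-120), np.int64(136)), (np.int64(-116), np.int64(67)), (np.int64(-112), np.int64(76)), (np.int64(-108), np.int64(74)), (np.int64(-104), np.int64(72)), (np.int64(-100), np.int64(68)), (np.int64(-96), np.int64(65)), (np.int64(-92), np.int64(74)), (np.int64(-88), np.int64(63)), (np.int64(-84), np.int64(53)), (np.int64(-80), np.int64(41)), (np.int64(-76), np.int64(34)), (np.int64(-72), np.int64(21)), (np.int64(-68), np.int64(0))]
 sill y range [-139.63809084  145.92346729]
 z [0.03646477 0.04008488 0.04254159]
 floor 1247 [ -99.8901282  -109.57992166] [-19.93961198 107.84906062]
```

```bash
cat >> h.py <<'E'
YB=np.radians(6.05)
MID=np.array([.6165,.1342,.034])          # box_mid, world
RB=np.array([[np.cos(YB),-np.sin(YB),0],[np.sin(YB),np.cos(YB),0],[0,0,1]])
HEAD=np.array([.4555,-.176,.003]); GH=.033; LEAN=40
def tool(yaw,lean=LEAN,flip=1):
    l=np.radians(lean);c,s=np.cos(yaw),np.sin(yaw)
    z=np.array([np.sin(l)*c,np.sin(l)*s,-np.cos(l)]); y=flip*np.array([-s,c,0])
    return np.column_stack([np.cross(y,z),y,z])
def tcp(foot,R): return np.asarray(foot)+[0,0,GH]+.005*R[:,2]
def box(x,y,z): return MID+RB@np.array([x,y,z])   # metres from box_mid
E
python3 - <<'E'
from h import *
o=bot.get_obs(); f=optics.grab_frame("wrist")
C=np.linalg.inv(f["extrinsics"]); R=o["eef_rot"]
print("cam in tool",(R.T@(C[:3,3]-o["ee_pos"])).round(3),(R.T@-C[:3,2]).round(2)); print(np.round(R,2))
for fl in(1,-1):
    Rp=tool(np.radians(-21),flip=fl);Rb=tool(YB,flip=fl)
    for n,p,r in(("appr",tcp(HEAD,Rp)-.1*Rp[:,2],Rp),("pick",tcp(HEAD,Rp),Rp),("lift",tcp(HEAD+[0,0,.1],Rp),Rp),
      ("front",tcp(box(-.19,0,.05),Rb),Rb),("in",tcp(box(0,0,.015),Rb),Rb),("far",tcp(box(.016,.016,-.007),Rb),Rb)):
        q=bot.solve_ik(p,r); print(fl,n,p.round(3),None if q is None else np.round(q,0))
E
```

```text
cam in tool [ 0.074 -0.    -0.129] [-0.29 -0.    0.96]
[[ 0.91  0.41 -0.  ]
 [ 0.41 -0.91  0.  ]
 [-0.   -0.   -1.  ]]
1 appr [ 0.398 -0.154  0.109] None
1 pick [ 0.459 -0.177  0.032] [ -28.  -47.  140.    6.   47. -100.]
1 lift [ 0.459 -0.177  0.132] None
1 front [0.431 0.115 0.113] None
1 in [0.62  0.135 0.078] [ 11. -17. 117.  -5.  41. -83.]
1 far [0.634 0.152 0.056] [ 13. -13. 115.  -7.  38. -80.]
-1 appr [ 0.398 -0.154  0.109] None
-1 pick [ 0.459 -0.177  0.032] [-28. -47. 140.   6.  47.  80.]
-1 lift [ 0.459 -0.177  0.132] None
-1 front [0.431 0.115 0.113] None
-1 in [0.62  0.135 0.078] [ 11. -17. 117.  -5.  41.  97.]
-1 far [0.634 0.152 0.056] [ 13. -13. 115.  -7.  38. 100.]
```

```bash
python3 - <<'E'
from h import *
ok=lambda p,r: bot.solve_ik(p,r) is not None
print("pick yaw feasibility (appr .09, pick, lift .06,.1)")
for L in(36,40):
  for yw in range(-180,180,15):
    R=tool(np.radians(yw),L); t=tcp(HEAD,R)
    s=[ok(t-.09*R[:,2],R),ok(t,R),ok(t+[0,0,.06],R),ok(t+[0,0,.1],R)]
    if sum(s)>2: print(L,yw,s,np.round(bot.solve_ik(t,R)))
for L in(36,40):
  for by in (0,-15,15):
    R=tool(YB+np.radians(by),L)
    for z in(.02,.04,.06,.08): print(L,by,z,[(x,ok(tcp(box(x/1000,0,z),R),R)) for x in(-120,-100,-80,-60,-40,0)])
E
```

```text
pick yaw feasibility (appr .09, pick, lift .06,.1)
36 -180 [True, True, True, True] [-18.  22.  80. -11. 113.  71.]
36 -165 [True, True, True, True] [-14.  19.  83. -18. 109.  60.]
36 -150 [True, True, True, True] [-11.  16.  87. -23. 105.  49.]
36 -135 [True, True, True, True] [ -7.  11.  93. -28.  99.  39.]
36 -120 [True, True, True, True] [ -5.   5.  99. -32.  92.  29.]
36 -105 [True, True, True, True] [ -3.  -2. 107. -35.  85.  18.]
36 -90 [True, True, True, True] [ -3. -10. 114. -37.  77.   6.]
36 -75 [True, True, True, True] [ -4. -19. 121. -37.  69.  -8.]
36 -60 [True, True, True, True] [ -7. -28. 128. -32.  61. -26.]
36 -45 [False, True, True, True] [-14. -36. 133. -22.  54. -50.]
36 -30 [False, True, True, True] [-22. -42. 136.  -6.  50. -80.]
36 -15 [False, True, True, True] [ -31.  -42.  136.   12.   52. -111.]
36 0 [False, True, True, True] [ -40.  -38.  134.   26.   58. -139.]
36 75 [True, True, True, False] [-45.   4. 101.  31.  95. 147.]
36 90 [True, True, True, True] [-42.  10.  94.  26. 101. 137.]
36 105 [True, True, True, True] [-39.  15.  88.  21. 106. 127.]
36 120
[... 2872 characters left out ...]
e), (-100, True), (-80, True), (-60, True), (-40, True), (0, True)]
40 -15 0.04 [(-120, True), (-100, True), (-80, True), (-60, True), (-40, True), (0, True)]
40 -15 0.06 [(-120, True), (-100, True), (-80, True), (-60, True), (-40, True), (0, True)]
40 -15 0.08 [(-120, True), (-100, True), (-80, True), (-60, True), (-40, True), (0, True)]
40 15 0.02 [(-120, True), (-100, True), (-80, True), (-60, True), (-40, True), (0, True)]
40 15 0.04 [(-120, True), (-100, True), (-80, True), (-60, True), (-40, True), (0, True)]
40 15 0.06 [(-120, True), (-100, True), (-80, True), (-60, True), (-40, True), (0, True)]
40 15 0.08 [(-120, True), (-100, True), (-80, True), (-60, True), (-40, True), (0, True)]
```

```bash
python3 - <<'E'
from h import *
R=tool(np.radians(-60)); t=tcp(HEAD,R); a=t-.09*R[:,2]
def s(n):
    o=bot.get_obs();print(n,round(o["t"],2),np.round(o["ee_pos"]-t,4),np.round(o["wrist_force"],1),round(o["width"],4),o["finger_force"],flush=True)
hi=a+[0,0,.1]
bot.reach(hi if bot.solve_ik(hi,R) is not None else a,R); s("hi")
bot.line_to(a,R); s("a"); bot.line_to(t,R,.1); s("at")
bot.gripper_to(.03,50); s("closed")
bot.line_to(t+[0,0,.07],R,.1); s("lift")
bot.sleep(.3);s("lift")
f=optics.grab_frame("side");cv2.imwrite("pics/lift.png",cv2.resize(f["img"][120:300,180:440],None,fx=3,fy=3))
E
```

```text
hi 3.02 [-0.0288  0.0496  0.1695] [0.3 0.3 0.6] 0.0853 0.0
a 3.84 [-0.0284  0.0499  0.0702] [ 0.5 -0.2  1. ] 0.0853 0.0
at 4.89 [0.0003 0.0001 0.0007] [-0.9  0.7  0.1] 0.0853 0.0
closed 5.33 [0.0005 0.0001 0.0009] [-2.   2.1  4.3] 0.0487 52.10350066423416
lift 6.17 [-0.0005  0.0001  0.069 ] [ 0.4 -0.7 -1.9] 0.0486 51.6509485244751
lift 6.47 [-0.0002  0.      0.0693] [-0.1 -0.2 -1.7] 0.0487 51.652148365974426
```

View pics/lift.png

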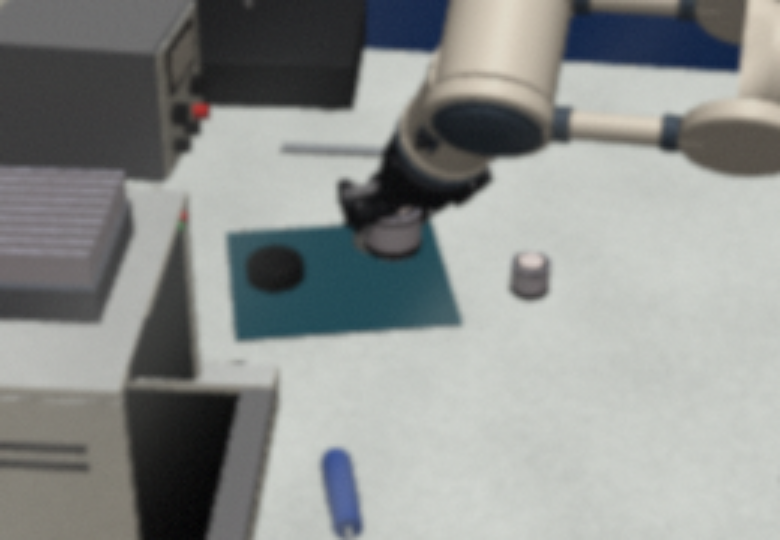

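The head is held upright at crop (393,230), and the wrist force suggests about 0.2 kg. Bystanders are untouched. Next I carry it into the box and touch the plate lightly.

```bash
python3 - <<'E'
from h import *
R=tool(YB)
def s(n):
    o=bot.get_obs();print(n,round(o["t"],2),np.round(RB.T@(o["ee_pos"]-tcp(MID,R)),4),np.round(RB.T@o["wrist_force"],1),np.round(o["ft_torque"],2),round(o["width"],4),flush=True);return o
p=lambda x,y,z: tcp(box(x,y,z),R)
bot.line_to(bot.get_obs()["ee_pos"]+[0,0,.06],velocity=.15)
bot.reach(p(-.12,0,.08),R); s("front")
bot.line_to(p(-.09,0,.03),R,.1); bot.line_to(p(0,0,.014),R,.1); bot.sleep(.3)
b=s("in")["wrist_force"].copy(); np.save("base.npy",b)
z=.008
bot.line_to(p(0,0,z),R,.03)
while z>-.009:
    z-=.0007; bot.line_to(p(0,0,z),R,.02); o=bot.get_obs()
    if o["wrist_force"][2]-b[2]>5: break
print(z); s("touch"); bot.sleep(.2); s("touch")
f=optics.grab_frame("scene"); cv2.imwrite("pics/in.png",f["img"][180:400,150:400])
E
```

```text
front 8.22 [-0.1202 -0.0006  0.0791] [ 0.5  0.2 -2.1] [-0.06  0.44 -0.01] 0.0486
in 10.32 [-0.0001  0.      0.0143] [-0.5  0.4 -2.2] [-0.08  0.45  0.03] 0.049
-0.00040000000000000083
touch 13.68 [0.0006 0.     0.0008] [-2.9 -0.6  4.3] [-0.14  0.25 -0.02] 0.0484
touch 13.88 [0.0006 0.     0.0008] [-2.  -0.3  4.7] [-0.16  0.14 -0.03] 0.0486
```

```bash
cat > search.py <<'E'
from h import *
R=tool(YB); b=np.load("base.npy"); T0=tcp(MID,R)
p=lambda x,y,z: tcp(box(x,y,z),R)
def st():
    o=bot.get_obs(); return o["t"],RB.T@(o["ee_pos"]-T0),RB.T@(o["wrist_force"]-b),o
def go(x,y,z,v): bot.line_to(p(x,y,z),R,v)
def seat(xy,z):
    """follow the head down into the recess, laterally compliant"""
    for i in range(22):
        t,e,F,o=st()
        if e[2]<-.0055 and F[2]>8: break
        if F[2]<8: z-=.0008
        xy=.5*xy+.5*e[:2]          # bleed off lateral force
        go(*xy,z,.03)
    print("seat",round(t,2),e.round(4),F.round(1),round(z,4)); return e
def spiral(pitch=3.,lim=15.,seg=6.):
    x=y=0.; n=1; pts=[]
    while n*pitch<=2*lim+pitch:
        for dx,dy in (((1,0),(0,1)) if n%2 else ((-1,0),(0,-1))):
            L=n*pitch; k=int(np.ceil(L/seg))
            for i in range(1,k+1): pts.append((x+dx*L*i/k,y+dy*L*i/k))
            x+=dx*L;y+=dy*L
        n+=1
    return [q for q in np.array(pts)/1000 if abs(q).max()<=lim/1000+.0011]
E
python3 - <<'E'
from search import *
z=-.0006; t,e,F,o=st(); z0=e[2]; print(len(spiral()))
for i,q in enumerate(spiral()):
    go(*q,z,.022); t,e,F,o=st()
    if i%8==0: print(i,round(t,1),(q*1e3).round(1),(e*1e3).round(2),F.round(1),round(z*1e3,2),flush=True)
    if e[2]<z0-.0009 or np.hypot(*F[:2])>14:
        print("HIT",i,round(t,2),(q*1e3).round(1),(e*1e3).round(2),F.round(1)); break
    z+=np.clip((F[2]-8)/5000*.5,-.0004,.0004); z=max(z,-.0025)
    z0=.8*z0+.2*e[2]
    if t>48: print("time");break
E
```

```text
65
0 14.2 [3. 0.] [3.78 0.04 0.73] [-0.7  0.2  8.6] -0.6
8 17.2 [0. 6.] [0.1  6.23 0.84] [ 2.3 -1.8  8.7] -0.04
16 20.4 [9. 4.] [8.15 3.72 0.46] [ 0.4 -3.9  7.4] 1.06
24 23.7 [-3.8 -9. ] [-3.62 -9.52  0.79] [-0.6  0.9  9.1] 0.46
HIT 29 25.62 [12.   1.5] [10.89  1.38 -1.5 ] [ 1.4 -0.1  1.4]
```

```bash
python3 - <<'E'
from search import *
t,e,F,o=st(); print(e.round(4),F.round(1),np.round(o["ft_torque"],2))
seat(e[:2].copy(),e[2])
bot.sleep(.2);t,e,F,o=st();print(t,e.round(4),F.round(1),np.round(o["ft_torque"],2))
f=optics.grab_frame("side");cv2.imwrite("pics/seat.png",cv2.resize(f["img"][150:350,150:350],None,fx=3,fy=3))
E
```

```text
[ 0.0109  0.0014 -0.0015] [ 1.4 -0.1  1.4] [-0.    0.36 -0.01]
seat 27.62 [ 0.0117  0.0015 -0.0062] [-4.1  1.  10.9] -0.0079
27.825 [ 0.0117  0.0016 -0.0062] [-3.   0.3 10.4] [0.08 0.09 0.05]
```

```bash
python3 - <<'E'
from search import *
t,e,F,o=st()
go(e[0],e[1],e[2]+.0002,.02); t,e,F,o=st();print(e.round(4),F.round(1))
bot.gripper_to(.085,20); t,e,F,o=st();print(t,e.round(4),F.round(1),o["width"])
P=o["ee_pos"]-.035*R[:,2]; bot.line_to(P,R,.05); t,e,F,o=st();print(t,F.round(1))
P=o["ee_pos"]-.09*R[:,2]; bot.line_to(P,R,.12); t,e,F,o=st();print(t,e.round(3),F.round(1))
a=[]
f=optics.grab_frame("wrist");cv2.imwrite("pics/w.png",f["img"])
g=optics.grab_frame("side");np.save("pics/side_depth.npy",g["z_map"])
Q=cloud(g);q=(Q-MID)@RB; m=(abs(q[...,0]-.012)<.06)&(abs(q[...,1])<.06)&(q[...,2]>-.01)&(q[...,2]<.1)&(g["z_map"]>0)
print(m.sum(), np.percentile(q[m],[2,50,98],axis=0).round(3) if m.any() else "")
E
```

```text
[ 0.0115  0.0014 -0.0061] [-2.1 -0.3  5.7]
28.5833 [ 0.0115  0.0015 -0.0064] [ 1.3 -0.4  1.7] 0.08491297947720174
29.4333 [ 0.7 -0.   2.1]
30.3333 [-0.069  0.001  0.088] [-0.6 -0.4  1.2]
582 [[-0.047 -0.057 -0.002]
 [-0.029 -0.004  0.001]
 [-0.004  0.056  0.034]]
```

View pics/w.png

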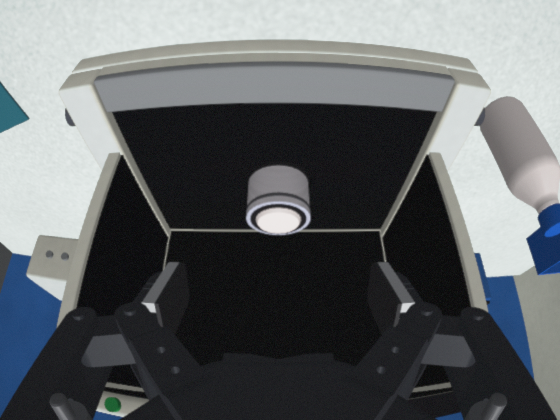

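The picture (upside-down view) shows the head at (278,200) standing alone in the chamber, with the open fingers clear of it. I'll measure its top from the wrist depth before handing in.

```bash
python3 - <<'E'
from h import *
f=optics.grab_frame("wrist"); fl=210/np.tan(np.radians(f["vfov"]/2)); fl
r,c=np.mgrid[195:240,240:318]; d=f["z_map"][195:240,240:318]; g=f["img"][195:240,240:318].min(-1)
u,v=c-f["cx"],r-f["cy"]; rr=np.hypot(u,v)+1e-9; th=rr/fl; k=np.tan(th)/rr*d
P=np.stack([u*k,-v*k,-d,np.ones_like(d)],-1)@np.linalg.inv(f["extrinsics"]).T
q=(P[...,:3]-MID)@RB
m=(g>170)&(d>0); S=q[m]; c0=S.mean(0); n=np.linalg.svd(S-c0)[2][2]; print(m.sum(),c0.round(4),"tilt",np.degrees(np.arccos(abs(n[2]))).round(2))
E
```

```text
1088 [0.006  0.0015 0.0401] tilt 4.02
```

```bash
python3 - <<'E'
from h import *
f=optics.grab_frame("wrist"); fl=210/np.tan(np.radians(f["vfov"]/2))
r,c=np.mgrid[0:420,0:560]; d=f["z_map"]; g=f["img"].min(-1)
u,v=c-f["cx"],r-f["cy"]; rr=np.hypot(u,v)+1e-9; k=np.tan(rr/fl)/rr*d
q=((np.stack([u*k,-v*k,-d,np.ones_like(d)],-1)@np.linalg.inv(f["extrinsics"]).T)[...,:3]-MID)@RB
def fit(n,m):
    S=q[m&(d>0)]
    for _ in range(4):
        A=np.c_[S[:,:2],np.ones(len(S))]; w=np.linalg.lstsq(A,S[:,2],rcond=None)[0]; e=S[:,2]-A@w; S=S[abs(e)<2.5*e.std()]
    print(n,len(S),S.mean(0).round(4),S.min(0).round(3),S.max(0).round(3),"slope deg",np.degrees(w[:2]).round(2),"res",e.std().round(5))
fit("diffuser",((c-278)/19)**2+((r-220)/11)**2<1)
fit("floor",(r>120)&(r<165)&(c>170)&(c<390))
fit("floor near",(r>170)&(r<222)&(((c>190)&(c<235))|((c>325)&(c<365))))
fit("sill",(r>78)&(r<98)&(c>150)&(c<410))
# front edge / side silhouette of head: axis tilt from cylinder side points
for lo,hi in((.008,.016),(.016,.024),(.024,.034)):
    m=(abs(c-278)<10)&(r>160)&(r<208)&(q[...,2]>lo)&(q[...,2]<hi); print(lo,m.sum(),q[m].mean(0).round(4))
cv2.imwrite("pics/w2.png",cv2.resize(f["img"][150:250,210:350],None,fx=5,fy=5,interpolation=cv2.INTER_CUBIC))
E
```

```text
diffuser 590 [0.0065 0.0015 0.0411] [-0.007 -0.012  0.04 ] [0.021 0.015 0.042] slope deg [ 1.45 -0.33] res 0.00045
floor 9418 [-0.0365  0.0031  0.0002] [-0.061 -0.085 -0.001] [-0.011  0.092  0.001] slope deg [-0.15 -0.01] res 0.00048
floor near 4137 [ 0.0325 -0.0014  0.0003] [-0.006 -0.088 -0.001] [0.077 0.091 0.002] slope deg [0.2 0. ] res 0.00043
sill 4814 [-0.0911  0.0028  0.0063] [-0.102 -0.079  0.005] [-0.082  0.085  0.008] slope deg [-0.54  0.01] res 0.00054
0.008 156 [-0.0132  0.0015  0.012 ]
0.016 162 [-0.0132  0.0016  0.02  ]
0.024 206 [-0.0133  0.0016  0.029 ]
```

View pics/w2.png

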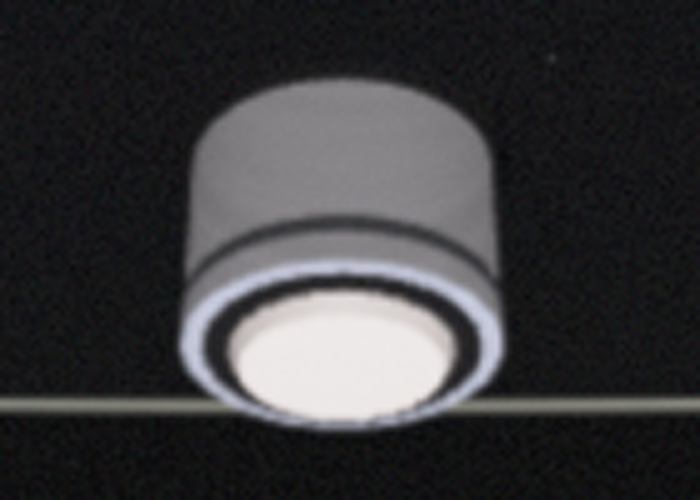

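The crop shows the head standing straight. Its front face stays at the same x over its height (−13.2 to −13.3 mm), so it is upright. Its top is 41 mm above the plate, so the foot is 7 mm down in the seat, and the fingers are clear.

```bash
python3 -c "
from h import *
print(bot.job_done())"
```

```text
the job is handed in; nothing more can be done
None
```

The light-sensor head is in the seat, upright and fully home at about 7 mm deep, with the hand withdrawn; I handed the job in at about 31 s of the 72 s allowed, but got no verdict back.

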